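# Find the microscope objective under the caps

## Robot

A 7-joint arm with a two-finger parallel gripper is mounted at the origin on the work surface. World frame = base frame: x ahead of the robot, y to its left, z up, the work surface at z = 0. Lengths are in m, angles in degrees, forces in N, time in s.
With the tool pointing down it reaches from about 0.4 to 0.875 m from the base axis. Payload 4.4 kg.
Tool frame: the origin (TCP) lies midway between the tips of the shut fingers; the grasp point (between the pads) lies 19 mm behind it (manip.hold_point_z is the distance from the TCP to the grasp point, in m); z points along the fingers, y is the direction in which the jaws open and shut (so a half turn about z gives the same grasp; the last joint's range is limited). The gripper opens to 85 mm and grips with 20 to 120 N. Pads are 22 mm wide; open, the fingers measure 114 mm over their backs; the gripper's body (76 mm by 85 mm) begins 54 mm behind the grasp point. The pads swing forward as they close: fully open they stand 13 mm farther back than shut.
Start: joints at [67.449, 36.005, 2.206, 86.941, -1.547, 57.084, -1.146], TCP at [0.209, -0.615, 0.203] pointing down, gripper open.
Joint ranges: [-175.42, 175.42], [-21.48, 121.26], [-71.46, 75.88], [10.55, 141.38], [-63.04, 243.04], [13.31, 113.54], [-168.57, 168.57]. Speed limits (degrees/s): [147.25, 147.25, 180, 180, 180, 180, 180].

## Interface

Orientations are given as a 3x3 rotation matrix whose columns are the frame's x, y, z axes.
In Python, from plant import manip gives the robot as it stands. The module is installed in compiled form; this text tells all that it offers.
- The arm moves only by the shell command python3 -m crank 'ROWS' [FORCE]. ROWS is JSON, a list that holds one entry, the list of rows, each a list of 7 numbers: the finger opening in mm, from 0 to 85.4, then the shift along the tool's x, y, z in mm, then the turn, a rotation vector about the tool's x, y, z in degrees. A call has 1 to 5 rows; each row shifts and turns the pose as measured when the row begins, along the tool's axes as they then stand; what a row does not reach is not made up. A row lasts 1/12 s, in which the tool goes at most 41.7 mm and 7.16 degrees, less where a joint would pass 70% of its speed; a pose out of reach is approached as far as the arm can. A call with a gripper value outside its range is refused whole. The fingers move at their own pace and stop on an object; FORCE is the grip in N (left out, the last holds). Time passes only in rows, so rows that do not move let the fingers close. It gives the time, the measured TCP pose, the force and the opening at its end, in the units of the state.
- manip.state(): the state, without advancing time (a new reading comes with each control period).
- manip.read_camera(name): name is "scene" or "top" or "wrist"; returns a dict with "pixels" (480x640x3 uint8, red, green, blue), "range_z" (480x640 float32, m along the optical axis (not along the pixel's ray), 0 where there is no reading), "vertical_fov" (degrees; the focal length in pixels is half the picture's height over the tangent of half this angle, whatever the lens; pixels are square), "cx", "cy" (the principal point, pixels), "xyz" and "attitude" of the camera in the world. Camera axes: x right, y down, z forward; pixel columns grow to the right and rows downward; lengths in m; the calibration is good to about 2 mm. The wrist camera is an equidistant fisheye: a pixel r from the principal point sees the ray r / f radians off the axis. A picture is of the moment at which its call begins.
- manip.close_job(): hands the job in, once; it reports no verdict.
The state is a dict: "clock": time; "q": joint angles; "joint_velocities": joint speeds; "joint_torque": joint torques, N m; "eef_pos": TCP position; "ee_rot": TCP orientation; "wrist_force": force on the tool from outside, world axes, zero at the start; "wrist_torque": the same for the moment, N m; "width": finger opening in m.
Only numpy, scipy, OpenCV 4.12 (cv2) and the standard library are available. Lean on these libraries where they do the work, as an engineer would, in place of code of your own. Each camera call takes 0.05 s, during which the arm holds its last target. There are 200 camera calls.

## Task

Two identical capped white lens cans stand on the microscopy bench: one hides a round microscope objective with a tapered nose, the other a square prism block. Take the caps off both cans and stand them, open end down, on the bare bench top. Then pick the objective out and stand it upright, nose up, in the middle of the low square steel tray, setting it down gently rather than dropping it.

Things in the scene. Friction and masses are not known exactly. Their poses are not given: they have to be found in the camera images.
- cap_a: White ribbed cap of one can (left or right at random): round cup upside down, 50 mm across, 70 mm tall, 44 mm inside, 60 g; lifts straight off, no thread; grip it across near its top. Origin: centre of its open lower rim, z up to the closed top. It rests on a grey base fixed to the bench, rim 10 mm above the bench; raise it 70 mm or more before going sideways. On the bench its origin is at 0.
- cap_b: Cap of the other can, same in all respects. Each base: flange 64 mm across, 10 mm high, then a boss 40 mm across, 6 mm high; the hidden part stands on the boss, foot 16 mm and top at most 70 mm above the bench. The bench is bare for 35 mm around each base, and on the robot's side (-x) from 35 to 155 mm from the can's axis, 35 mm to either side.
- objective: Bare steel microscope objective with a dark ring, nose up under one of the caps: round barrel 26 mm across from its foot to 40 mm, then a taper to 12 mm across at the top, 54 mm; 120 g. Origin: centre of its foot, z up to the nose. Grip the barrel 25 to 30 mm above the foot. (Under the other cap, not wanted: a steel block 23 mm square, 46 mm tall.)
- tray: Low square steel tray between the cans, fixed to the bench, 120 mm outside, rim 12 mm high, walls 8 mm, flat floor 8 mm above the bench. Origin at the centre of its underside, at bench height; x and y along its sides. It is empty.
Things that resemble listed ones, but are neither listed nor needed, are in the scene too. Leave any black look-alike of the cap_a alone.

How it is judged:
By the outcome, as a careful person would: the job done as asked, in the order asked, and still so for the second after the job is handed in, with the robot touching nothing.
It also fails if it takes over 62 s, if anything falls off the work surface, if the arm or the gripper's body presses on something with over 40 N, if the wrist force passes 120 N, or if a joint passes its speed limit or range.

## Working session

There is one attempt and no reset: what is moved stays moved. The work goes in short steps, Python scripts to look and compute and a shell command to move; the robot and the scene stay as the last step left them, time stands still between calls to the robot, and variables do not carry over. Pictures are saved under pics/ and viewed, about 8 in all and at most 12, crops included, and the job is handed in when it is done.

```bash
mkdir -p pics; cat > h.py <<'E'
import numpy as np, cv2
from plant import manip
def cam(n):
    c=manip.read_camera(n); c['f']=240/np.tan(np.radians(c['vertical_fov'])/2); return c
def ray(c,u,v,fish=False):
    x,y=(u-c['cx'])/c['f'],(v-c['cy'])/c['f']
    if fish:
        r=np.hypot(x,y); d=np.array([x/r*np.sin(r),y/r*np.sin(r),np.cos(r)]) if r>1e-9 else np.array([0,0,1.])
    else: d=np.array([x,y,1.])
    return np.array(c['xyz']),np.array(c['attitude'])@d
def plane(c,u,v,z,fish=False):
    o,d=ray(c,u,v,fish); return o+d*(z-o[2])/d[2]
def depth(c,u,v):
    o,d=ray(c,u,v); return o+d*c['range_z'][int(v),int(u)]
def save(c,n): cv2.imwrite('pics/'+n,c['pixels'][:,:,::-1])
E
python3 - <<'E'
from h import *
for n in('top','scene'):
    c=cam(n); save(c,n+'0.png'); print(n,c['xyz'],c['attitude'],c['f'],c['cx'],c['cy'])
s=manip.state(); print({k:s[k] for k in('clock','eef_pos','ee_rot','width')})
E
```

```text
top [0.52871962 0.03130965 0.85990992] [[-0.00404661 -0.98759036  0.1569997 ]
 [-0.99998895  0.00437224  0.00172878]
 [-0.00239376 -0.15699096 -0.98759714]] 461.6973745784353 308.1018134831628 234.24835251976708
scene [1.17134628 0.24712705 1.02223216] [[-0.3878344   0.79430063 -0.4676227 ]
 [ 0.92164722  0.34094798 -0.18525896]
 [ 0.01228371 -0.50283295 -0.86429632]] 599.9486342856826 319.1424764732034 240.3229554838061
{'clock': 0.1, 'eef_pos': array([ 0.2091121 , -0.61482257,  0.20249369]), 'ee_rot': array([[ 9.46749199e-01,  3.21971470e-01, -5.71584369e-04],
       [ 3.21971976e-01, -9.46747886e-01,  1.57697048e-03],
       [-3.34067883e-05, -1.67702969e-03, -9.99998593e-01]]), 'width': 0.08532248441809039}
```

View pics/top0.png

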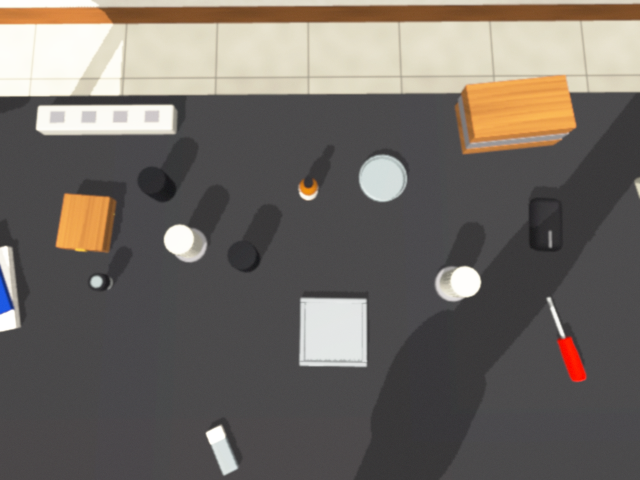

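View pics/scene0.png

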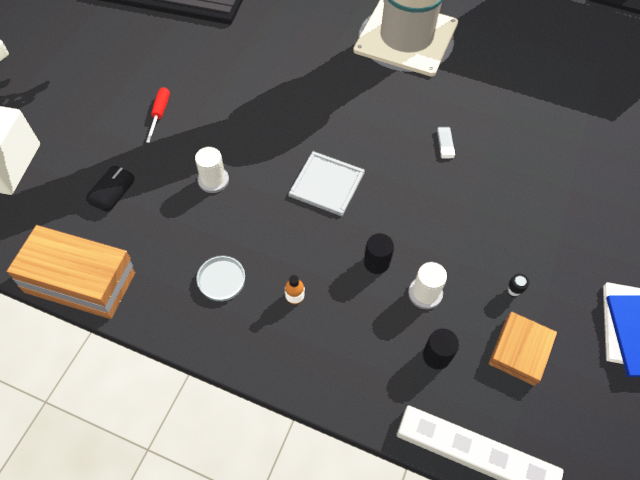

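The top view shows two white capped cans, at (180,240) and (464,282). The tray is at (333,331). The black caps at (244,256) and (156,183) are look-alikes and don't fit, because the cans asked for are white on grey bases. The scene view shows the same cans at (430,284) and (210,168), and the tray at (327,184).

```bash
python3 - <<'E'
from h import *
from scipy.ndimage import label
C={n:cam(n) for n in('top','scene')}
R={'top':{'L':(150,210,220,275),'R':(425,490,255,310)},'scene':{'L':(400,450,255,312),'R':(190,235,140,195)}}
pt={}
for n,c in C.items():
    vv,uu=np.mgrid[0:480,0:640]; o=np.array(c['xyz'])
    d=np.stack([(uu-c['cx'])/c['f'],(vv-c['cy'])/c['f'],np.ones_like(uu,float)],-1)@np.array(c['attitude']).T
    P=o+d*c['range_z'][...,None]
    for k,(a,b,e,f) in R[n].items():
        S=P[e:f,a:b]; m=(S[...,2]>.076)&(S[...,2]<.09)
        v,u=np.nonzero(m); (cu,cv),sz,_=cv2.minAreaRect(np.stack([u+a,v+e],1).astype(np.float32))
        print(n,k,m.sum(),'px',round(cu,1),round(cv,1),np.round(sz,1),'medianZ',np.median(S[m][:,2]),'ctr',((S[m].min(0)+S[m].max(0))/2).round(4),'ext',np.ptp(S[m],0).round(3), 'ray@.08',plane(c,cu,cv,.08).round(4)); pt[n,k]=(cu,cv)
for k in 'LR':
    (o1,d1),(o2,d2)=ray(C['top'],*pt['top',k]),ray(C['scene'],*pt['scene',k])
    t=np.linalg.lstsq(np.stack([d1,-d2],1),o2-o1,rcond=None)[0]
    print('tri',k,(o1+d1*t[0]).round(4),(o2+d2*t[1]).round(4))
for n,(a,b,e,f) in{'top':(290,378,285,378),'scene':(280,372,145,220)}.items():
    c=C[n]; g=c['pixels'][e:f,a:b].min(2)>120
    l,_=label(g); m=(l==np.bincount(l[l>0]).argmax()).astype(np.uint8)
    q=cv2.approxPolyDP(cv2.convexHull(cv2.findContours(m,0,2)[0][0]),6,True)[:,0]+[a,e]
    print(n,'tray',[plane(c,u,v,.012)[:2].round(4).tolist() for u,v in q], np.mean([plane(c,u,v,.012) for u,v in q],0).round(4),q.tolist())
    r=cv2.minAreaRect(cv2.findContours(m,0,2)[0][0]); print(r, plane(c,r[0][0]+a,r[0][1]+e,.012).round(4), depth(c,*(np.mean(q,0))).round(4))
c=C['top'];b=[c['pixels'][215:270,150:215],c['pixels'][255:310,430:495]]
cv2.imwrite('pics/crop.png',cv2.resize(np.hstack(b),None,fx=5,fy=5,interpolation=2)[:,:,::-1])
E
```

```text
top L 654 px 179.0 239.0 [28. 28.] medianZ 0.0791233531925073 ctr [0.6457 0.2536 0.0796] ext [0.049 0.048 0.007] ray@.08 [0.6455 0.2533 0.08  ]
top R 696 px 465.2 281.4 [29.5 28.6] medianZ 0.0793513596762988 ctr [ 0.5713 -0.2322  0.0796] ext [0.049 0.051 0.007] ray@.08 [ 0.5712 -0.2312  0.08  ]
scene L 577 px 432.0 275.5 [25. 28.] medianZ 0.08076250667418405 ctr [0.6483 0.2556 0.081 ] ext [0.051 0.05  0.01 ] ray@.08 [0.6492 0.2557 0.08  ]
scene R 432 px 208.0 157.5 [21. 24.] medianZ 0.08053092651870669 ctr [ 0.5726 -0.2291  0.0812] ext [0.052 0.05  0.01 ] ray@.08 [ 0.5739 -0.2293  0.08  ]
tri L [0.6463 0.255  0.0741] [0.646  0.2557 0.0743]
tri R [ 0.5715 -0.2325  0.0761] [ 0.5712 -0.2315  0.0757]
top tray [[0.5438, -0.072], [0.4258, -0.0692], [0.428, 0.0499], [0.5461, 0.048]] [ 0.4859 -0.0108  0.012 ] [[366, 299], [366, 366], [299, 365], [300, 298]]
((42.5, 47.0), (68.0, 67.0), 90.0) [ 0.4853 -0.0104  0.012 ] [ 0.4851 -0.011   0.0092]
scene tray [[0.4276, -0.0689], [0.4283, 0.0499], [0.5528, 0.0499], [0.5506, -0.0672]] [ 0.4898 -0.0091  0.012 ] [[312, 151], [364, 169], [342, 215], [289, 195]]
((46.255149841308594, 37.1365966796875), (63.1803092956543, 51.7647819519043), 21.037511825561523) [ 0.4908 -0.0098  0.012 ] [ 0.4853 -0.0108  0.0032]
```

View pics/crop.png

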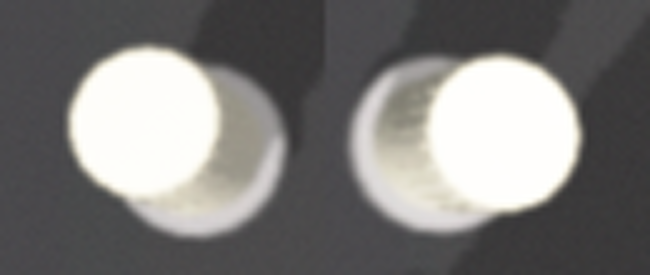

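The crop confirms both white caps sit on grey bases. The measured tops are R (0.572,-0.231) and L (0.646,0.2545), both at z≈0.076–0.081 against an expected 0.080. The tray centre is (0.487,-0.010) and its side measures about 119 mm. I'll turn the tool square to the axes and start toward R.

```bash
python3 -m crank '[[[85,0,0,0,0,0,6.3],[85,0,0,0,0,0,6.3],[85,0,0,0,0,0,6.2],[85,0,0,0,0,0,0],[85,27,-29,0,0,0,0]]]' 60; python3 -m crank '[[[85,27,-29,0,0,0,0],[85,27,-29,0,0,0,0],[85,27,-29,0,0,0,0],[85,27,-29,0,0,0,0],[85,27,-29,0,0,0,0]]]'
```

```text
clock: 0.62
eef_pos: [0.2277, -0.5915, 0.2015]
ee_rot: [[1.0, -0.024, -0.007], [-0.024, -1.0, -0.003], [-0.007, 0.003, -1.0]]
wrist_force: [-0.9, -2.1, 1.2]
width: 0.0851
clock: 1.03
eef_pos: [0.3665, -0.4461, 0.1991]
ee_rot: [[1.0, -0.017, -0.009], [-0.017, -1.0, -0.004], [-0.009, 0.004, -1.0]]
wrist_force: [0.4, -0.2, 0.5]
width: 0.0855
```

```bash
python3 -m crank '[[[85,26,-27,4,0.2,0.5,-1],[85,26,-27,4,0,0,0],[85,26,-27,4,0,0,0],[85,26,-27,4,0,0,0],[85,26,-27,4,0,0,0]]]'; python3 -m crank '[[[85,26,-27,4,0,0,0],[85,24,-25,4,0,0,0],[85,14,-15,4,0,0,0],[85,0,0,0,0,0,0]]]'; python3 - <<'E'
from h import *
c=cam('wrist'); save(c,'w1.png'); print(c['xyz'],c['attitude'],c['f'],c['cx'],c['cy'])
E
```

```text
clock: 1.45
eef_pos: [0.5023, -0.3026, 0.1794]
ee_rot: [[1.0, 0.019, 0.003], [0.019, -1.0, -0.002], [0.003, 0.002, -1.0]]
wrist_force: [0.7, -0.0, 0.8]
width: 0.085
clock: 1.78
eef_pos: [0.5742, -0.2188, 0.1658]
ee_rot: [[0.999, 0.047, 0.006], [0.047, -0.999, 0.005], [0.007, -0.004, -1.0]]
wrist_force: [0.0, 0.7, -0.3]
width: 0.0848
[ 0.64335358 -0.21538708  0.33745489] [[ 0.04861599 -0.96131036 -0.27114364]
 [-0.99880731 -0.04801877 -0.00884058]
 [-0.00452145  0.27125004 -0.9624983 ]] 371.64829954431775 320.1043102563975 239.11407957774816
```

View pics/w1.png

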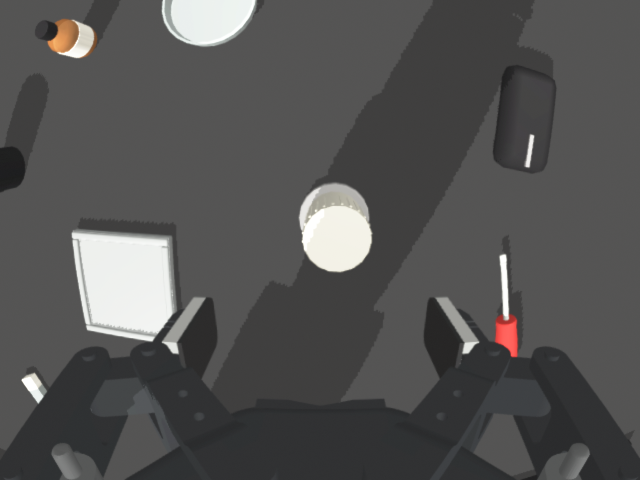

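The wrist view shows the white cap top at about (337,238) with its base behind it, and the tray at left (127,285).

```bash
cat >> h.py <<'E'
def captop(c,lo=.072,hi=.09):
    vv,uu=np.mgrid[0:480,0:640]; x,y=(uu-c['cx'])/c['f'],(vv-c['cy'])/c['f']; r=np.hypot(x,y)+1e-9
    t=np.tan(r)/r; P=np.array(c['xyz'])+np.stack([x*t,y*t,np.ones_like(x)],-1)@np.array(c['attitude']).T*c['range_z'][...,None]
    return P,(P[...,2]>lo)&(P[...,2]<hi)&(c['range_z']>0)
def err(s,p):
    "tool-axis shift (mm) and turn (deg) to level tool at p, yaw 0"
    from scipy.spatial.transform import Rotation as Q
    R=np.array(s['ee_rot']); return (R.T@(np.array(p)-s['eef_pos'])*1e3).round(1), Q.from_matrix(R.T@np.diag([1.,-1,-1])).as_rotvec(degrees=True).round(2)
E
python3 - <<'E'
from h import *
c=cam('wrist'); P,m=captop(c); m[320:]=0; m[:,:280]=0; m[:,400:]=0
print(m.sum(),np.median(P[m][:,2]),((P[m].min(0)+P[m].max(0))/2).round(4),np.ptp(P[m],0).round(3))
g=(c['pixels'][150:300,280:400].min(2)>195).astype(np.uint8); k=max(cv2.findContours(g,0,2)[0],key=cv2.contourArea)
e=cv2.minEnclosingCircle(k); print(e,plane(c,e[0][0]+280,e[0][1]+150,.08,True).round(4))
s=manip.state(); print(s['clock'],s['eef_pos'],err(s,[.5715,-.2315,.11]))
E
```

```text
3685 0.08050113790281044 [ 0.5719 -0.2295  0.0776] [0.05  0.05  0.011]
((51.78908920288086, 76.79696655273438), 42.81473922729492) [ 0.579  -0.2275  0.08  ]
1.8833 [ 0.57124822 -0.22366444  0.16643195] (array([-0.3,  7.9, 56.4]), array([-0.09, -0.26,  2.37]))
```

```bash
python3 -m crank '[[[85,0.5,6.3,10,0,-0.3,2.4],[85,0,0,0,0,0,0]]]'; python3 - <<'E'
from h import *
s=manip.state(); print(s['clock'],s['eef_pos'],err(s,[.572,-.230,.048]))
E
```

```text
clock: 2.05
eef_pos: [0.5702, -0.2338, 0.1563]
ee_rot: [[1.0, -0.006, -0.002], [-0.006, -1.0, -0.001], [-0.002, 0.001, -1.0]]
wrist_force: [-1.6, -0.8, -0.1]
width: 0.085
2.05 [ 0.57015574 -0.23375473  0.15625278] (array([  2. ,  -3.9, 108.2]), array([ 0.05,  0.1 , -0.32]))
```

```bash
python3 -m crank '[[[85,2,-3.5,25,0,0,-0.3],[85,0,0,25,0,0,0],[85,0,0,25,0,0,0],[85,0,0,25,0,0,0],[85,0,0,8,0,0,0]]]'; python3 -m crank '[[[20,0,0,0,0,0,0],[20,0,0,0,0,0,0],[20,0,0,0,0,0,0],[20,0,0,0,0,0,0],[20,0,0,0,0,0,0]]]' 40;  python3 -m crank '[[[20,0,0,0,0,0,0],[20,0,0,0,0,0,0],[20,0,0,0,0,0,0]]]'
```

```text
clock: 2.47
eef_pos: [0.5692, -0.245, 0.0481]
ee_rot: [[1.0, -0.016, 0.003], [-0.016, -1.0, -0.01], [0.003, 0.01, -1.0]]
wrist_force: [-1.5, -0.3, -0.1]
width: 0.0848
clock: 2.88
eef_pos: [0.569, -0.2354, 0.0562]
ee_rot: [[1.0, -0.018, 0.002], [-0.018, -1.0, 0.008], [0.002, -0.008, -1.0]]
wrist_force: [-1.9, 4.0, 6.8]
width: 0.0249
clock: 3.13
eef_pos: [0.5726, -0.2358, 0.0629]
ee_rot: [[1.0, -0.018, 0.011], [-0.018, -1.0, 0.006], [0.011, -0.007, -1.0]]
wrist_force: [-0.1, 0.8, -0.1]
width: 0.0203
```

```bash
python3 - <<'E'
from h import *
a=cam('wrist'); b=cam('scene'); t=cam('top')
cv2.imwrite('pics/x2.png',np.hstack([cv2.resize(a['pixels'],(400,300)),cv2.resize(b['pixels'][100:250,130:330],(400,300))])[:,:,::-1])
s=manip.state(); print(s['clock'],s['eef_pos'],s['width'],s['wrist_force'],err(s,[.572,-.230,.12]))
E
```

```text
3.2833 [ 0.57187381 -0.23584058  0.0617566 ] 0.0200470656259044 [ 1.10971325  0.33305795 -0.44578428] (array([  0.6,  -6.3, -58.2]), array([-0.4 , -0.52, -1.03]))
```

View pics/x2.png

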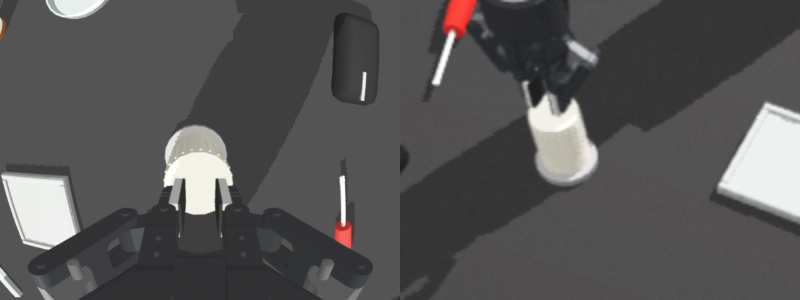

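```bash
python3 - <<'E'
from h import *
a=cam('wrist'); P,m=captop(a,.074,.086); m[:,:230]=0;m[:,400:]=0;m[400:]=0
w=a['pixels'].min(2)>150
k=m&w; print('cap top',k.sum(),((P[k].min(0)+P[k].max(0))/2).round(4),np.ptp(P[k],0).round(3),np.median(P[k],0).round(4), np.argwhere(k).min(0),np.argwhere(k).max(0))
for v in range(230,400,10): print(v,[(u,*(P[v,u]*1e3).round(0).astype(int)) for u in (275,285,300,320,340,350,360)])
cv2.imwrite('pics/x3.png',np.hstack([cv2.resize(a['pixels'][180:420,220:420],(500,600)),cv2.resize(cam('scene')['pixels'][110:200,180:225],(300,600))])[:,:,::-1])
E
```

```text
cap top 6625 [ 0.5724 -0.2297  0.0783] [0.05  0.05  0.009] [ 0.5789 -0.2321  0.0806] [237 255] [341 363]
230 [(275, np.int64(585), np.int64(-207), np.int64(10)), (285, np.int64(592), np.int64(-216), np.int64(40)), (300, np.int64(597), np.int64(-226), np.int64(60)), (320, np.int64(596), np.int64(-235), np.int64(56)), (340, np.int64(590), np.int64(-246), np.int64(33)), (350, np.int64(584), np.int64(-253), np.int64(10)), (360, np.int64(582), np.int64(-260), np.int64(1))]
240 [(275, np.int64(587), np.int64(-211), np.int64(44)), (285, np.int64(594), np.int64(-219), np.int64(69)), (300, np.int64(596), np.int64(-227), np.int64(75)), (320, np.int64(596), np.int64(-235), np.int64(75)), (340, np.int64(592), np.int64(-245), np.int64(62)), (350, np.int64(582), np.int64(-252), np.int64(25)), (360, np.int64(577), np.int64(-260), np.int64(10))]
250 [(275, np.int64(591), np.int64(-215), np.int64(73)), (285, np.int64(593), np.int64(-220), np.int64(80)), (300, np.int64(593), np.int64(-227), np.int64(81)), (320, np.int64(593), np.int64(-235), np.int64(81)), (340, np.int64(592), np.int64(-244), np.int64
[... 4596 characters left out ...]
4(-226), np.int64(164)), (285, np.int64(565), np.int64(-224), np.int64(134)), (300, np.int64(463), np.int64(-217), np.int64(0)), (320, np.int64(464), np.int64(-233), np.int64(1)), (340, np.int64(463), np.int64(-248), np.int64(1)), (350, np.int64(463), np.int64(-256), np.int64(1)), (360, np.int64(582), np.int64(-246), np.int64(157))]
390 [(275, np.int64(587), np.int64(-226), np.int64(168)), (285, np.int64(452), np.int64(-205), np.int64(0)), (300, np.int64(453), np.int64(-217), np.int64(0)), (320, np.int64(452), np.int64(-232), np.int64(0)), (340, np.int64(452), np.int64(-248), np.int64(0)), (350, np.int64(452), np.int64(-256), np.int64(1)), (360, np.int64(584), np.int64(-245), np.int64(163))]
```

View pics/x3.png

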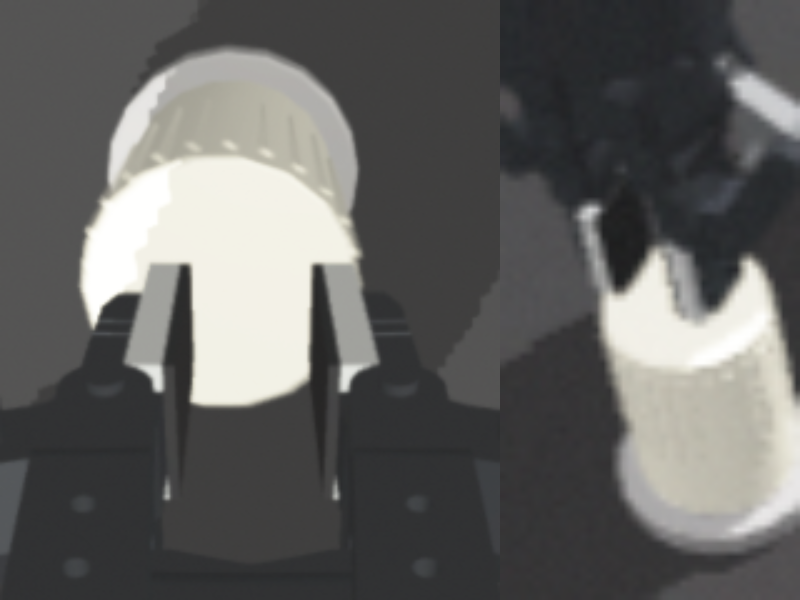

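The enlarged view shows the shut fingers over the cap top rather than astride it, although the reported TCP is z=0.062. The cap is still in place at (0.572,-0.230). I'll check fingertip height against the reported TCP before going on.

```bash
python3 - <<'E'
from h import *
b=cam('scene'); 
for u,v in((197.2,153.5),(210,157.2)):
    o,d=ray(b,u,v); print('tip ray at x=.583',(o+d*(.583-o[0])/d[0]).round(4), 'depth',[depth(b,u+i,v+j).round(3).tolist() for i,j in((0,-1),(0,-2),(-1,-2),(1,-3))])
t=cam('top'); w=cam('wrist'); s=manip.state(); print(s['clock'],s['eef_pos'],s['q'],w['xyz'],manip.hold_point_z)
R=np.array(s['ee_rot']); print('cam in tool',R.T@(np.array(w['xyz'])-s['eef_pos']))
P,_=captop(w); q=(P-s['eef_pos'])@R
m=(w['range_z']>0)&(w['range_z']<.26)&(np.abs(q[...,1])<.03)&(P[...,2]>.088)
print('farthest finger points in tool frame', np.percentile(q[m],[99,99.8,100],axis=0)[:,2])
E
```

```text
tip ray at x=.583 [ 0.583  -0.2457  0.0949] depth [[0.582, -0.246, 0.097], [0.583, -0.244, 0.102], [0.581, -0.248, 0.098], [0.58, -0.244, 0.101]]
tip ray at x=.583 [ 0.583  -0.2171  0.0977] depth [[0.578, -0.221, 0.093], [0.579, -0.219, 0.098], [0.584, -0.218, 0.105], [0.581, -0.215, 0.105]]
3.5333 [ 0.57150266 -0.23500926  0.06095465] [ 16.72947012  43.53898809   5.52659023  99.40128316  -7.27860766
  37.15302061 -64.46116398] [ 0.64039958 -0.23674413  0.23268996] 0.0187
cam in tool [ 0.07024598 -0.00084519 -0.17119463]
farthest finger points in tool frame [-0.03729473 -0.03325762 -0.02957178]
```

Both cameras agree that the tips are at z≈0.096 while the state says 0.061. The fingers end about 34 mm behind the reported TCP, while x and y agree. I'll aim using the measured tip height. Next: raise, open and re-centre.

```bash
cat >> h.py <<'E'
def tips():
    w=cam('wrist'); s=manip.state(); R=np.array(s['ee_rot']); P,_=captop(w); q=(P-s['eef_pos'])@R
    m=(w['range_z']>0)&(w['range_z']<.24)&(np.abs(q[...,1])<.06)&(q[...,0]<.02)&(q[...,2]>-.08)&(P[...,2]>.088)&(w['pixels'].max(2)<200)
    z=q[m]; k=z[:,2]>np.percentile(z[:,2],97); print('tip z in tool',np.percentile(z[:,2],[97,99.5]).round(4),'y',np.percentile(z[k][:,1],[2,98]).round(3),'x',np.percentile(z[k][:,0],[2,98]).round(3)); return w,s
E
python3 -m crank '[[[20,0,-3,-20,0,0,-0.5],[20,0,-3,-25,0,0,-0.5],[85,0,0,-20,0,0,0],[85,0,0,-8,0,0,0],[85,0,0,0,0,0,0]]]';python3 -m crank '[[[85,0,0,0,0,0,0],[85,0,0,0,0,0,0],[85,0,0,0,0,0,0],[85,0,0,0,0,0,0]]]'; python3 - <<'E'
from h import *
w,s=tips(); print(s['clock'],s['eef_pos'],s['wrist_force'],err(s,[.572,-.230,.06]))
E
```

```text
clock: 3.95
eef_pos: [0.5688, -0.2291, 0.1334]
ee_rot: [[1.0, 0.0, 0.001], [0.0, -1.0, 0.01], [0.001, -0.01, -1.0]]
wrist_force: [-0.9, 1.1, -0.2]
width: 0.0557
clock: 4.28
eef_pos: [0.5673, -0.2287, 0.1304]
ee_rot: [[1.0, -0.0, -0.002], [-0.0, -1.0, 0.011], [-0.002, -0.011, -1.0]]
wrist_force: [-0.0, -0.2, -1.4]
width: 0.0849
tip z in tool [-0.0447 -0.0424] y [-0.044  0.042] x [-0.01   0.009]
4.3333 [ 0.56703255 -0.22869627  0.13013975] [-0.91715801  0.52526662 -1.04562463] (array([ 5.2,  2.1, 70.1]), array([-0.64,  0.18, -0.01]))
```

```bash
python3 -m crank '[[[85,5,2,15,-0.6,0.2,0],[85,0,0,15,0,0,0],[85,0,0,15,0,0,0],[85,0,0,10,0,0,0],[85,0,0,0,0,0,0]]]'; python3 - <<'E'
from h import *
s=manip.state(); print(s['clock'],s['eef_pos'],s['wrist_force'],err(s,[.572,-.230,.01]))
E
```

```text
clock: 4.75
eef_pos: [0.5716, -0.2306, 0.071]
ee_rot: [[1.0, -0.001, -0.001], [-0.001, -1.0, 0.001], [-0.001, -0.001, -1.0]]
wrist_force: [-1.2, -0.1, -0.2]
width: 0.0849
4.75 [ 0.57158255 -0.23060568  0.07096258] [-1.23629934 -0.08540542 -0.21473113] (array([ 0.5, -0.6, 61. ]), array([-0.04,  0.07, -0.03]))
```

Well aligned. I'll descend slowly to straddle the cap, then close.

```bash
python3 -m crank '[[[85,0,0,15,0,0,0],[85,0,0,15,0,0,0],[85,0,0,15,0,0,0],[85,0,0,12,0,0,0],[85,0,0,0,0,0,0]]]'; python3 -m crank '[[[40,0,0,0,0,0,0],[40,0,0,0,0,0,0],[40,0,0,0,0,0,0],[40,0,0,0,0,0,0],[40,0,0,0,0,0,0]]]' 40; python3 - <<'E'
from h import *
s=manip.state(); print(s['clock'],s['eef_pos'],s['wrist_force'],s['width'],err(s,[.572,-.230,.12]))
E
```

```text
clock: 5.17
eef_pos: [0.5724, -0.2312, 0.0125]
ee_rot: [[1.0, -0.001, -0.0], [-0.001, -1.0, 0.0], [-0.0, -0.0, -1.0]]
wrist_force: [-0.2, 0.3, -1.1]
width: 0.0851
clock: 5.58
eef_pos: [0.5739, -0.2319, 0.0152]
ee_rot: [[1.0, -0.001, 0.003], [-0.001, -1.0, -0.001], [0.003, 0.001, -1.0]]
wrist_force: [-0.9, 1.2, -1.3]
width: 0.0491
5.5833 [ 0.57393828 -0.2319228   0.01518005] [-0.92051589  1.23798588 -1.31057508] 0.04910959449372377 (array([  -1.6,   -1.8, -104.8]), array([ 0.05, -0.16, -0.07]))
```

The width is 49 mm, so the cap is gripped. I'll lift straight up about 85 mm and check.

```bash
python3 -m crank '[[[40,0,0,-10,0,0,0],[40,0,0,-18,0,0,0],[40,0,0,-22,0,0,0],[40,0,0,-22,0,0,0],[40,0,0,-16,0,0,0]]]'; python3 -m crank '[[[40,0,0,0,0,0,0]]]'; python3 - <<'E'
from h import *
b=cam('scene'); s=manip.state(); print(s['clock'],s['eef_pos'],s['wrist_force'],s['width'],err(s,[.470,-.230,.12]))
cv2.imwrite('pics/x4.png',cv2.resize(b['pixels'][60:220,120:280],(600,600),interpolation=2)[:,:,::-1])
E
```

```text
clock: 6.0
eef_pos: [0.5712, -0.2309, 0.1062]
ee_rot: [[1.0, -0.001, -0.003], [-0.001, -1.0, 0.001], [-0.003, -0.001, -1.0]]
wrist_force: [-0.1, -0.5, -0.2]
width: 0.0496
clock: 6.08
eef_pos: [0.5737, -0.2321, 0.1106]
ee_rot: [[1.0, -0.001, 0.004], [-0.001, -1.0, -0.001], [0.004, 0.001, -1.0]]
wrist_force: [1.5, -0.8, -0.2]
width: 0.0491
6.1333 [ 0.57316107 -0.23184389  0.10936834] [ 0.73332428 -0.21449866 -1.10042176] 0.04926726433751663 (array([-103.1,   -1.7,  -10.9]), array([ 0.05, -0.15, -0.08]))
```

View pics/x4.png

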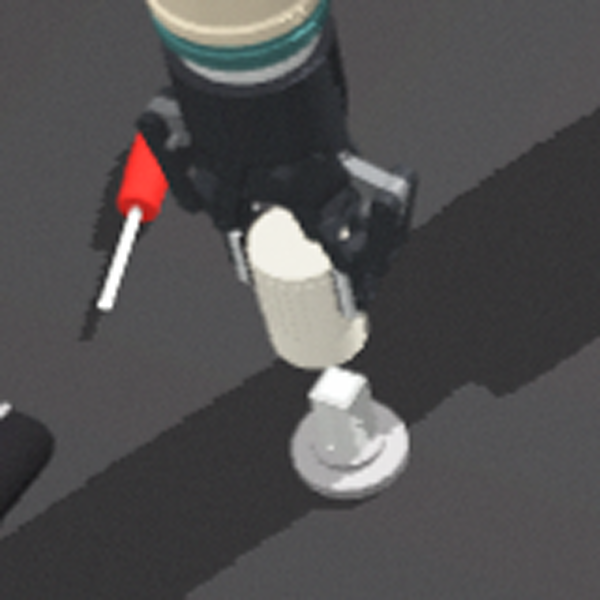

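The cap is lifted and a square-topped block stands on the right base, so the objective is under the left cap. Rim height is ≈0.104. I'll carry the cap to x≈0.475 and lower it until the TCP is ≈0.006.

```bash
python3 -m crank '[[[40,-15,-1,0,0,-0.2,0],[40,-25,0,0,0,0,0],[40,-25,0,0,0,0,0],[40,-20,0,0,0,0,0],[40,-11,0,0,0,0,0]]]'; python3 -m crank '[[[40,0,0,12,0,0,0],[40,0,0,20,0,0,0],[40,0,0,20,0,0,0],[40,0,0,15,0,0,0],[40,0,0,8,0,0,0]]]'; python3 - <<'E'
from h import *
s=manip.state(); print(s['clock'],s['eef_pos'],s['wrist_force'],s['width'],err(s,[.475,-.230,.006]))
E
```

```text
clock: 6.55
eef_pos: [0.4756, -0.2287, 0.1071]
ee_rot: [[1.0, 0.003, 0.001], [0.003, -1.0, -0.0], [0.001, 0.0, -1.0]]
wrist_force: [-0.7, 0.4, -0.6]
width: 0.0486
clock: 6.97
eef_pos: [0.4696, -0.2289, 0.0293]
ee_rot: [[1.0, -0.001, -0.003], [-0.001, -1.0, 0.0], [-0.003, -0.0, -1.0]]
wrist_force: [0.3, 0.3, -0.6]
width: 0.0494
6.9667 [ 0.46963645 -0.22885219  0.02929583] [ 0.2885245   0.34847337 -0.55986291] 0.04939479696788116 (array([ 5.4,  1.2, 23.3]), array([-0.02,  0.15, -0.04]))
```

```bash
python3 -m crank '[[[40,0,0,10,0,0.1,0],[40,0,0,6,0,0,0],[40,0,0,4,0,0,0],[40,0,0,2,0,0,0],[40,0,0,2,0,0,0]]]'
```

```text
clock: 7.38
eef_pos: [0.4671, -0.2278, 0.0035]
ee_rot: [[1.0, -0.001, -0.006], [-0.001, -1.0, 0.003], [-0.006, -0.003, -1.0]]
wrist_force: [-7.8, 4.2, 45.7]
width: 0.0494
```

Contact is firmer than I wanted (46 N through the cap). I'll relieve it by 2 mm, then open.

```bash
python3 -m crank '[[[40,0,0,-2,0,0,0],[40,0,0,0,0,0,0]]]'; python3 -m crank '[[[85,0,0,0,0,0,0],[85,0,0,0,0,0,0],[85,0,0,0,0,0,0],[85,0,0,0,0,0,0],[85,0,0,-6,0,0,0]]]' ; python3 -m crank '[[[85,0,0,-20,0,0,0],[85,0,0,-30,0,0,0],[85,0,0,-30,0,0,0],[85,0,0,-30,0,0,0],[85,0,0,-20,0,0,0]]]' ; python3 - <<'E'
from h import *
w=cam('wrist'); P,m=captop(w,.06,.085); m[:, :230]=0; m[:,420:]=0; m&=w['pixels'].min(2)>150
z=P[m]; x=z[z[:,0]<.52]; print('cap top',len(x),np.median(x[:,2]),((x.min(0)+x.max(0))/2).round(4),np.ptp(x,0).round(3))
s=manip.state(); print(s['clock'],s['eef_pos'],s['wrist_force'],s['width'],err(s,[.646,.2545,.13]))
E
```

```text
clock: 7.55
eef_pos: [0.4683, -0.2283, 0.0075]
ee_rot: [[1.0, -0.001, -0.003], [-0.001, -1.0, 0.002], [-0.003, -0.002, -1.0]]
wrist_force: [0.1, -0.0, -0.6]
width: 0.0494
clock: 7.97
eef_pos: [0.4687, -0.2283, 0.0136]
ee_rot: [[1.0, -0.001, -0.003], [-0.001, -1.0, 0.002], [-0.003, -0.002, -1.0]]
wrist_force: [-0.0, -0.8, -0.0]
width: 0.0847
clock: 8.38
eef_pos: [0.4652, -0.2268, 0.1452]
ee_rot: [[1.0, -0.001, -0.014], [-0.001, -1.0, 0.006], [-0.014, -0.006, -1.0]]
wrist_force: [0.7, -0.1, -0.9]
width: 0.0852
cap top 4078 0.0705015118884531 [ 0.4677 -0.2273  0.0664] [0.05  0.051 0.013]
8.4333 [ 0.46735396 -0.22788001  0.14830263] [-0.08411221  0.09015056  2.34711944] 0.08480780343849402 (array([ 178.3, -482.5,   18.8]), array([-0.24,  0.5 , -0.06]))
```

The first cap stands on the bench with its top at 0.0705 and its centre at (0.468,-0.227). Now on to the left can.

```bash
python3 -m crank '[[[85,6,-15,0,-0.2,0.5,0],[85,11,-30,0,0,0,0],[85,11,-30,0,0,0,0],[85,11,-30,0,0,0,0],[85,11,-30,0,0,0,0]]]'; python3 -m crank '[[[85,11,-30,0,0,0,0],[85,11,-30,0,0,0,0],[85,11,-30,0,0,0,0],[85,11,-30,0,0,0,0],[85,11,-30,0,0,0,0]]]'; python3 -m crank '[[[85,11,-30,0,0,0,0],[85,11,-30,0,0,0,0],[85,11,-30,0,0,0,0]]]'; python3 - <<'E'
from h import *
s=manip.state(); print(s['clock'],s['eef_pos'],s['wrist_force'],s['width'],err(s,[.646,.2545,.13]))
E
```

```text
clock: 8.85
eef_pos: [0.5186, -0.1001, 0.1531]
ee_rot: [[1.0, -0.02, 0.007], [-0.02, -1.0, -0.008], [0.008, 0.008, -1.0]]
wrist_force: [0.0, -0.8, -1.1]
width: 0.0849
clock: 9.27
eef_pos: [0.5772, 0.0561, 0.1529]
ee_rot: [[1.0, -0.021, 0.007], [-0.021, -1.0, -0.008], [0.007, 0.008, -1.0]]
wrist_force: [0.0, -0.9, -0.2]
width: 0.0849
clock: 9.52
eef_pos: [0.6122, 0.1504, 0.1523]
ee_rot: [[1.0, -0.021, 0.005], [-0.021, -1.0, -0.009], [0.005, 0.009, -1.0]]
wrist_force: [-0.0, -0.5, 0.5]
width: 0.0848
9.5167 [0.61221324 0.15035004 0.15229321] [-0.01473272 -0.49750726  0.46322895] 0.0848471414270835 (array([  31.5, -105. ,   21.6]), array([ 0.5 , -0.31, -1.18]))
```

```bash
python3 -m crank '[[[85,11,-30,5,0.5,-0.3,-1.2],[85,10,-30,5,0,0,0],[85,6,-22,5,0,0,0],[85,2,-10,5,0,0,0],[85,0,0,0,0,0,0]]]'; python3 -m crank '[[[85,0,0,0,0,0,0]]]'; python3 - <<'E'
from h import *
w=cam('wrist'); P,m=captop(w,.07,.09); m&=w['pixels'].min(2)>150; m[:, :250]=0; m[:,390:]=0; m[330:]=0
x=P[m]; x=x; print('cap top',len(x),np.median(x[:,2]),((x.min(0)+x.max(0))/2).round(4),np.ptp(x,0).round(3))
s=manip.state(); c=(x.min(0)+x.max(0))/2; print(s['clock'],s['eef_pos'],s['wrist_force'],s['width'],err(s,[c[0],c[1],.07]))
E
```

```text
clock: 9.93
eef_pos: [0.6416, 0.2574, 0.1302]
ee_rot: [[1.0, 0.012, -0.001], [0.012, -1.0, 0.006], [-0.0, -0.006, -1.0]]
wrist_force: [-0.8, -0.2, -0.9]
width: 0.0846
clock: 10.02
eef_pos: [0.641, 0.2568, 0.1297]
ee_rot: [[1.0, 0.013, -0.002], [0.013, -1.0, 0.004], [-0.002, -0.004, -1.0]]
wrist_force: [0.2, -1.1, -0.5]
width: 0.0849
cap top 4961 0.08051567436574555 [0.6464 0.2561 0.0764] [0.05  0.051 0.013]
10.0667 [0.64073032 0.25642694 0.12961191] [-0.27682234  0.22027725 -0.54742732] 0.08485591810460723 (array([ 5.8,  0.7, 59.6]), array([-0.25,  0.13,  0.7 ]))
```

The cap top is at (0.6464,0.256,0.0805), 50×51 mm, which matches the earlier measurement. Correct and descend.

```bash
python3 -m crank '[[[85,6,0.5,15,-0.3,0.1,0.7],[85,0,0,15,0,0,0],[85,0,0,15,0,0,0],[85,0,0,12,0,0,0],[85,0,0,0,0,0,0]]]'; python3 - <<'E'
from h import *
s=manip.state(); print(s['clock'],s['eef_pos'],s['wrist_force'],s['width'],err(s,[.6464,.256,.012]))
E
```

```text
clock: 10.48
eef_pos: [0.6496, 0.2443, 0.0705]
ee_rot: [[1.0, -0.014, 0.003], [-0.014, -1.0, -0.007], [0.003, 0.007, -1.0]]
wrist_force: [-0.8, 0.9, 0.4]
width: 0.0846
10.4833 [0.64962542 0.24433096 0.07049096] [-0.79701023  0.86554969  0.42598077] 0.08458745371541411 (array([ -3.6, -12. ,  58.4]), array([ 0.4 , -0.16, -0.81]))
```

```bash
python3 -m crank '[[[85,-2,-6,0,0.2,-0.1,-0.4],[85,-1,-4,0,0,0,-0.2],[85,0,0,0,0,0,0],[85,0,0,0,0,0,0]]]'; python3 - <<'E'
from h import *
s=manip.state(); print(s['clock'],s['eef_pos'],s['wrist_force'],s['width'],err(s,[.6464,.256,.012]))
E
```

```text
clock: 10.82
eef_pos: [0.6475, 0.2518, 0.0707]
ee_rot: [[1.0, -0.007, 0.001], [-0.007, -1.0, -0.005], [0.001, 0.005, -1.0]]
wrist_force: [0.2, -0.3, -0.3]
width: 0.0851
10.8167 [0.64746301 0.25179364 0.07066744] [ 0.19713616 -0.31546345 -0.25395357] 0.08513634835351044 (array([-1.2, -4.5, 58.6]), array([ 0.28, -0.06, -0.42]))
```

```bash
python3 -m crank '[[[85,-1,-3,6,0.2,0,-0.3],[85,0,-1,10,0,0,0],[85,0,0,0,0,0,0]]]'; python3 - <<'E'
from h import *
s=manip.state(); print(s['clock'],s['eef_pos'],s['wrist_force'],s['width'],err(s,[.6464,.256,.012]))
E
```

```text
clock: 11.07
eef_pos: [0.6477, 0.2574, 0.0556]
ee_rot: [[1.0, -0.001, 0.005], [-0.001, -1.0, 0.001], [0.005, -0.001, -1.0]]
wrist_force: [-0.5, 0.8, 0.2]
width: 0.0848
11.0667 [0.6477102  0.25741787 0.05559606] [-0.53827816  0.76940694  0.20824725] 0.08479704190673058 (array([-1.5,  1.5, 43.6]), array([-0.05, -0.28, -0.04]))
```

```bash
python3 -m crank '[[[85,-1,1,12,0,-0.2,0],[85,0,0,15,0,0,0],[85,0,0,12,0,0,0],[85,0,0,5,0,0,0],[85,0,0,0,0,0,0]]]'; python3 -m crank '[[[40,0,0,0,0,0,0],[40,0,0,0,0,0,0],[40,0,0,0,0,0,0],[40,0,0,0,0,0,0],[40,0,0,0,0,0,0]]]' 40; python3 - <<'E'
from h import *
s=manip.state(); print(s['clock'],s['eef_pos'],s['wrist_force'],s['width'],err(s,[.6464,.256,.12]))
E
```

```text
clock: 11.48
eef_pos: [0.6462, 0.2565, 0.0068]
ee_rot: [[1.0, -0.0, 0.0], [-0.0, -1.0, 0.001], [0.0, -0.001, -1.0]]
wrist_force: [-0.1, -0.1, 0.4]
width: 0.0852
clock: 11.9
eef_pos: [0.6468, 0.2562, 0.0073]
ee_rot: [[1.0, -0.0, 0.001], [-0.0, -1.0, 0.001], [0.001, -0.001, -1.0]]
wrist_force: [0.1, -0.8, -0.7]
width: 0.0484
11.9 [0.64682221 0.25624999 0.00730717] [ 0.1292523  -0.80939826 -0.72441662] 0.048401430373932096 (array([  -0.3,    0.2, -112.7]), array([-0.03, -0.05, -0.02]))
```

Gripped. Lift about 95 mm, then carry back to x≈0.545.

```bash
python3 -m crank '[[[40,0,0,-10,0,0,0],[40,0,0,-20,0,0,0],[40,0,0,-24,0,0,0],[40,0,0,-24,0,0,0],[40,0,0,-15,0,0,0]]]'; python3 -m crank '[[[40,0,0,0,0,0,0]]]'; python3 - <<'E'
from h import *
s=manip.state(); print(s['clock'],s['eef_pos'],s['wrist_force'],s['width'],err(s,[.545,.256,.10]))
E
```

```text
clock: 12.32
eef_pos: [0.6439, 0.2552, 0.1026]
ee_rot: [[1.0, -0.0, -0.006], [-0.0, -1.0, -0.002], [-0.006, 0.002, -1.0]]
wrist_force: [-0.0, 0.8, -0.4]
width: 0.0484
clock: 12.4
eef_pos: [0.6465, 0.2561, 0.1073]
ee_rot: [[1.0, -0.001, 0.001], [-0.001, -1.0, 0.001], [0.001, -0.001, -1.0]]
wrist_force: [0.0, 0.3, -0.4]
width: 0.0487
12.4 [0.64645752 0.2561393  0.10732956] [ 0.03586254  0.25174141 -0.35111973] 0.04872410955884851 (array([-101.5,    0.2,    7.3]), array([-0.04, -0.04, -0.03]))
```

```bash
python3 -m crank '[[[40,-15,0,0,0,0,0],[40,-25,0,0,0,0,0],[40,-25,0,0,0,0,0],[40,-20,0,0,0,0,0],[40,-12,0,0,0,0,0]]]'; python3 -m crank '[[[40,0,0,12,0,0,0],[40,0,0,20,0,0,0],[40,0,0,20,0,0,0],[40,0,0,18,0,0,0],[40,0,0,10,0,0,0]]]'; python3 - <<'E'
from h import *
s=manip.state(); print(s['clock'],s['eef_pos'],s['wrist_force'],s['width'],err(s,[.545,.256,-.0025]))
E
```

```text
clock: 12.82
eef_pos: [0.5505, 0.2551, 0.1087]
ee_rot: [[1.0, -0.004, 0.01], [-0.004, -1.0, 0.003], [0.01, -0.003, -1.0]]
wrist_force: [0.4, 0.8, -1.3]
width: 0.0483
clock: 13.23
eef_pos: [0.5476, 0.2577, 0.0291]
ee_rot: [[1.0, -0.0, 0.012], [-0.0, -1.0, 0.006], [0.012, -0.006, -1.0]]
wrist_force: [-1.4, 0.6, -0.0]
width: 0.0485
13.2333 [0.54758809 0.25769315 0.02910031] [-1.37633151  0.63652394 -0.04523524] 0.048466620685345574 (array([-3. ,  1.9, 31.6]), array([-0.36, -0.67, -0.01]))
```

```bash
python3 -m crank '[[[40,0,0,10,-0.3,-0.6,0],[40,0,0,8,0,0,0],[40,0,0,4,0,0,0],[40,0,0,2,0,0,0]]]';  python3 -m crank '[[[40,0,0,2,0,0,0]]]'
```

```text
clock: 13.57
eef_pos: [0.5468, 0.2573, 0.0014]
ee_rot: [[1.0, -0.0, -0.002], [-0.0, -1.0, -0.001], [-0.002, 0.001, -1.0]]
wrist_force: [-0.6, 0.2, -1.1]
width: 0.0484
clock: 13.65
eef_pos: [0.5471, 0.2573, -0.0006]
ee_rot: [[1.0, -0.0, -0.002], [-0.0, -1.0, -0.001], [-0.002, 0.001, -1.0]]
wrist_force: [-0.2, -0.3, -0.4]
width: 0.048
```

```bash
python3 -m crank '[[[40,0,0,1,0,0,0],[40,0,0,0.5,0,0,0]]]';  python3 -m crank '[[[40,0,0,0.5,0,0,0]]]'
```

```text
clock: 13.82
eef_pos: [0.5476, 0.2574, -0.0017]
ee_rot: [[1.0, -0.001, -0.001], [-0.001, -1.0, -0.0], [-0.001, 0.0, -1.0]]
wrist_force: [-0.4, -0.1, -0.6]
width: 0.0483
clock: 13.9
eef_pos: [0.5481, 0.2576, -0.0018]
ee_rot: [[1.0, -0.001, -0.0], [-0.001, -1.0, 0.0], [-0.0, -0.0, -1.0]]
wrist_force: [-0.5, 0.3, -0.8]
width: 0.0485
```

```bash
python3 -m crank '[[[40,0,0,1.2,0,0,0]]]'; python3 -m crank '[[[85,0,0,0,0,0,0],[85,0,0,0,0,0,0],[85,0,0,0,0,0,0],[85,0,0,0,0,0,0],[85,0,0,-6,0,0,0]]]' ; python3 -m crank '[[[85,0,0,-20,0,0,0],[85,0,0,-30,0,0,0],[85,0,0,-30,0,0,0],[85,0,0,-30,0,0,0],[85,0,0,-20,0,0,0]]]' ; python3 - <<'E'
from h import *
w=cam('wrist'); P,m=captop(w,.062,.085); m[:, :230]=0; m[:,420:]=0; m&=w['pixels'].min(2)>150
z=P[m]; x=z[z[:,0]<.60]; print('cap top',len(x),np.median(x[:,2]),((x.min(0)+x.max(0))/2).round(4),np.ptp(x,0).round(3))
s=manip.state(); print(s['clock'],s['eef_pos'],s['wrist_force'],s['width'],err(s,[.646,.256,.13]))
save(w,'w5.png')
E
```

```text
clock: 13.98
eef_pos: [0.5485, 0.2578, -0.0025]
ee_rot: [[1.0, -0.0, 0.001], [-0.0, -1.0, 0.001], [0.001, -0.001, -1.0]]
wrist_force: [-0.5, -0.1, 0.1]
width: 0.0484
clock: 14.4
eef_pos: [0.5485, 0.2578, 0.004]
ee_rot: [[1.0, -0.0, 0.001], [-0.0, -1.0, 0.001], [0.001, -0.001, -1.0]]
wrist_force: [-0.9, -0.2, 0.4]
width: 0.0852
clock: 14.82
eef_pos: [0.5449, 0.256, 0.1362]
ee_rot: [[1.0, -0.001, -0.008], [-0.001, -1.0, -0.004], [-0.008, 0.004, -1.0]]
wrist_force: [-0.2, -0.7, -0.9]
width: 0.0849
cap top 4335 0.07050709616365619 [0.5494 0.2586 0.0675] [0.051 0.051 0.011]
14.8667 [0.54722943 0.2569475  0.13974027] [0.11042908 0.80323224 2.03277014] 0.08523432856531438 (array([98.8,  0.8,  9.5]), array([ 0.06,  0.15, -0.05]))
```

View pics/w5.png

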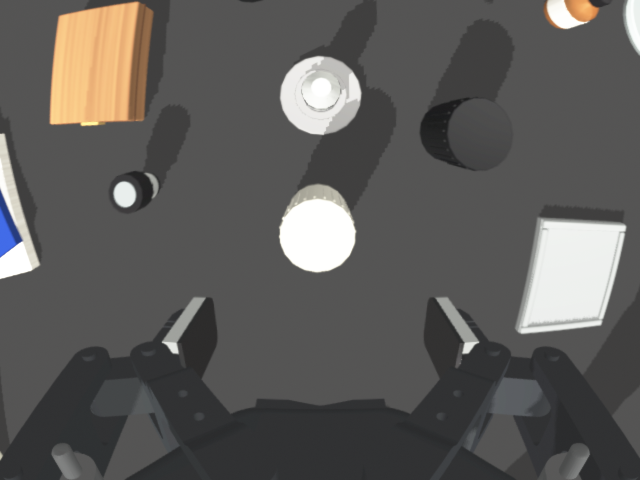

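The second cap stands with its top at 0.0705, centre (0.549,0.2585), at pixel (317,235). The round objective is on the left base at (320,92). The black cap at (470,134) is untouched. Move over the objective.

```bash
python3 -m crank '[[[85,15,0,2,0,0.1,0],[85,25,0,2,0,0,0],[85,25,0,2,0,0,0],[85,20,0,2,0,0,0],[85,13,0,2,0,0,0]]]'; python3 -m crank '[[[85,0,0,0,0,0,0],[85,0,0,0,0,0,0]]]'; python3 - <<'E'
from h import *
w=cam('wrist'); s=manip.state(); P,_=captop(w)
D=np.hypot(P[...,0]-.646,P[...,1]-.256)<.03
for lo,hi in((.064,.074),(.05,.064),(.02,.05)):
    m=D&(P[...,2]>lo)&(P[...,2]<hi); x=P[m]
    if len(x): print(lo,len(x),np.median(x,0).round(4),((x.min(0)+x.max(0))/2).round(4),np.ptp(x,0).round(3))
print(s['clock'],s['eef_pos'],s['wrist_force'],s['width'],err(s,[.646,.256,.07]))
cv2.imwrite('pics/w6.png',cv2.resize(w['pixels'][150:330,220:420],(600,540),interpolation=2)[:,:,::-1])
E
```

```text
clock: 15.28
eef_pos: [0.6469, 0.2598, 0.1373]
ee_rot: [[1.0, 0.003, 0.004], [0.003, -1.0, 0.004], [0.004, -0.004, -1.0]]
wrist_force: [-0.3, 0.6, -0.1]
width: 0.0848
clock: 15.45
eef_pos: [0.6493, 0.2585, 0.1368]
ee_rot: [[1.0, 0.001, 0.006], [0.001, -1.0, 0.004], [0.006, -0.004, -1.0]]
wrist_force: [-0.4, -1.1, -0.2]
width: 0.085
0.064 532 [0.6469 0.2563 0.0694] [0.6458 0.2563 0.0681] [0.018 0.018 0.008]
0.05 511 [0.653  0.2563 0.0595] [0.6464 0.2563 0.0571] [0.025 0.024 0.014]
0.02 267 [0.6568 0.2562 0.0341] [0.6528 0.2561 0.0354] [0.011 0.025 0.029]
15.5 [0.64913202 0.25831781 0.13683397] [-0.55016863  0.25885587  0.53323492] 0.0852176834995399 (array([-3.5,  2.5, 66.8]), array([-0.19, -0.35,  0.07]))
```

View pics/w6.png

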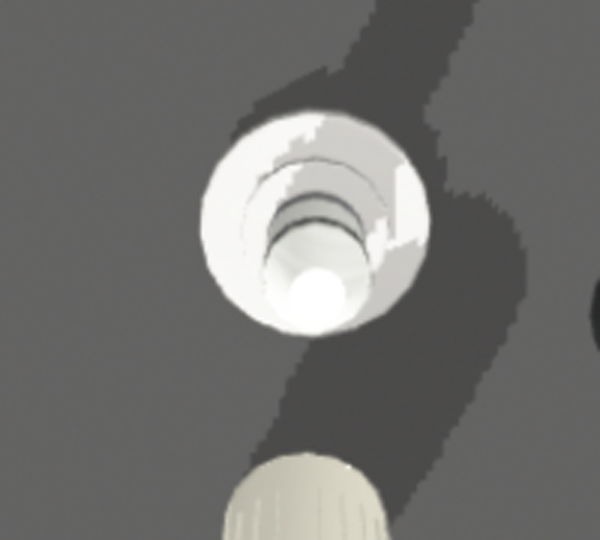

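The objective stands upright with its axis at (0.646,0.2563) and its nose at 0.0695 (expected 0.070). Gripping at 43 mm height means a reported TCP z of about -0.009.

```bash
python3 -m crank '[[[60,-3,2,10,-0.2,-0.3,0],[60,0,0,15,0,0,0],[60,0,0,20,0,0,0],[60,0,0,15,0,0,0],[60,0,0,0,0,0,0]]]'; python3 -m crank '[[[60,0,0,0,0,0,0]]]'; python3 - <<'E'
from h import *
s=manip.state(); print(s['clock'],s['eef_pos'],s['wrist_force'],s['width'],err(s,[.646,.2563,-.009]))
E
```

```text
clock: 15.92
eef_pos: [0.6402, 0.2574, 0.0748]
ee_rot: [[1.0, 0.004, -0.003], [0.004, -1.0, 0.0], [-0.003, -0.0, -1.0]]
wrist_force: [-0.9, -0.1, -1.4]
width: 0.0601
clock: 16.0
eef_pos: [0.6386, 0.2574, 0.0742]
ee_rot: [[1.0, 0.005, -0.005], [0.005, -1.0, -0.0], [-0.005, 0.0, -1.0]]
wrist_force: [0.0, 0.7, 0.6]
width: 0.0598
16.0 [0.63863382 0.25740036 0.07422259] [0.03648645 0.69355655 0.57239001] 0.0598245421622623 (array([ 7.8,  1.1, 83.2]), array([0.02, 0.3 , 0.26]))
```

```bash
python3 -m crank '[[[60,5,1,5,0,0.2,0.1],[60,2,0,10,0,0,0],[60,0,0,10,0,0,0],[60,0,0,0,0,0,0],[60,0,0,0,0,0,0]]]'; python3 - <<'E'
from h import *
s=manip.state(); print(s['clock'],s['eef_pos'],s['wrist_force'],s['width'],err(s,[.646,.2563,-.009]))
E
```

```text
clock: 16.42
eef_pos: [0.6463, 0.2573, 0.0492]
ee_rot: [[1.0, 0.004, 0.001], [0.004, -1.0, 0.001], [0.001, -0.001, -1.0]]
wrist_force: [-0.2, 0.1, 0.7]
width: 0.0599
16.4167 [0.64630023 0.25726878 0.04916619] [-0.190892    0.07571677  0.66376711] 0.05987190521766971 (array([-0.3,  1. , 58.2]), array([-0.05, -0.04,  0.21]))
```

```bash
python3 -m crank '[[[60,0,0.5,10,0,0,0],[60,0,0,15,0,0,0],[60,0,0,15,0,0,0],[60,0,0,12,0,0,0],[60,0,0,5,0,0,0]]]'; python3 -m crank '[[[60,0,0,0,0,0,0]]]'; python3 - <<'E'
from h import *
s=manip.state(); print(s['clock'],s['eef_pos'],s['wrist_force'],s['width'],err(s,[.646,.2563,-.009]))
E
```

```text
clock: 16.83
eef_pos: [0.6489, 0.2574, -0.0091]
ee_rot: [[1.0, 0.003, 0.006], [0.003, -1.0, 0.003], [0.006, -0.003, -1.0]]
wrist_force: [-0.1, -0.6, -0.8]
width: 0.0599
clock: 16.92
eef_pos: [0.648, 0.257, -0.0107]
ee_rot: [[1.0, 0.003, 0.004], [0.003, -1.0, 0.002], [0.004, -0.002, -1.0]]
wrist_force: [0.1, 0.1, 1.4]
width: 0.0604
16.9167 [ 0.64796295  0.2570365  -0.0106979 ] [0.06887078 0.07296632 1.4007009 ] 0.06036523214476039 (array([-2. ,  0.7, -1.7]), array([-0.12, -0.23,  0.19]))
```

```bash
python3 -m crank '[[[60,-1.5,0.6,-1,-0.1,-0.2,0],[60,0,0,0,0,0,0]]]'; python3 -m crank '[[[15,0,0,0,0,0,0],[15,0,0,0,0,0,0],[15,0,0,0,0,0,0],[15,0,0,0,0,0,0],[15,0,0,0,0,0,0]]]' 40; python3 - <<'E'
from h import *
s=manip.state(); print(s['clock'],s['eef_pos'],s['wrist_force'],s['width'],err(s,[.646,.2563,-.009]))
E
```

```text
clock: 17.08
eef_pos: [0.6462, 0.2562, -0.0099]
ee_rot: [[1.0, 0.003, -0.0], [0.003, -1.0, -0.0], [-0.0, 0.0, -1.0]]
wrist_force: [-0.5, 0.1, -0.4]
width: 0.0601
clock: 17.5
eef_pos: [0.6481, 0.2569, -0.0069]
ee_rot: [[1.0, 0.003, 0.004], [0.003, -1.0, 0.001], [0.004, -0.001, -1.0]]
wrist_force: [-0.8, 0.9, -1.1]
width: 0.025
17.5 [ 0.64810932  0.25685587 -0.00688409] [-0.83551494  0.8690379  -1.09108415] 0.02504600445171349 (array([-2.1,  0.6,  2.1]), array([-0.08, -0.22,  0.19]))
```

The objective is gripped (width 25 mm). Lift about 115 mm to clear everything.

```bash
python3 -m crank '[[[15,0,0,-8,0,0,0],[15,0,0,-15,0,0,0],[15,0,0,-25,0,0,0],[15,0,0,-30,0,0,0],[15,0,0,-25,0,0,0]]]'; python3 -m crank '[[[15,0,0,-12,0,0,0],[15,0,0,0,0,0,0],[15,0,0,0,0,0,0]]]'; python3 - <<'E'
from h import *
s=manip.state(); print(s['clock'],s['eef_pos'],s['wrist_force'],s['width'],err(s,[.487,-.010,.11]))
c=cam('scene'); vv,uu=np.mgrid[0:480,0:640]
d=np.stack([(uu-c['cx'])/c['f'],(vv-c['cy'])/c['f'],np.ones_like(uu,float)],-1)@np.array(c['attitude']).T
P=np.array(c['xyz'])+d*c['range_z'][...,None]; e=s['eef_pos']
m=(np.hypot(P[...,0]-e[0],P[...,1]-e[1])<.016)&(P[...,2]>.09)&(P[...,2]<.15)
v,u=np.nonzero(m); z=P[m]; print(len(z),'lowest',np.percentile(z[:,2],[0,2,5]).round(4),z[z[:,2]<np.percentile(z[:,2],8)].mean(0).round(4))
a,b=int(np.mean(u)),int(np.mean(v)); cv2.imwrite('pics/x7.png',cv2.resize(c['pixels'][b-40:b+40,a-40:a+40],(560,560),interpolation=2)[:,:,::-1]); print(a,b)
E
```

```text
clock: 17.92
eef_pos: [0.6428, 0.255, 0.0962]
ee_rot: [[1.0, 0.003, -0.008], [0.003, -1.0, -0.003], [-0.008, 0.003, -1.0]]
wrist_force: [0.4, 0.3, -0.7]
width: 0.0249
clock: 18.17
eef_pos: [0.6477, 0.2566, 0.1199]
ee_rot: [[1.0, 0.003, 0.005], [0.003, -1.0, 0.002], [0.005, -0.002, -1.0]]
wrist_force: [0.4, -0.5, -0.5]
width: 0.025
18.1667 [0.6476628  0.25663459 0.11989773] [ 0.39616834 -0.46339879 -0.46879334] 0.02501409887385292 (array([-161.5,  266.2,    8.4]), array([-0.13, -0.31,  0.18]))
21 lowest [0.1441 0.1445 0.1451] [0.6572 0.2611 0.1446]
438 261
```

View pics/x7.png

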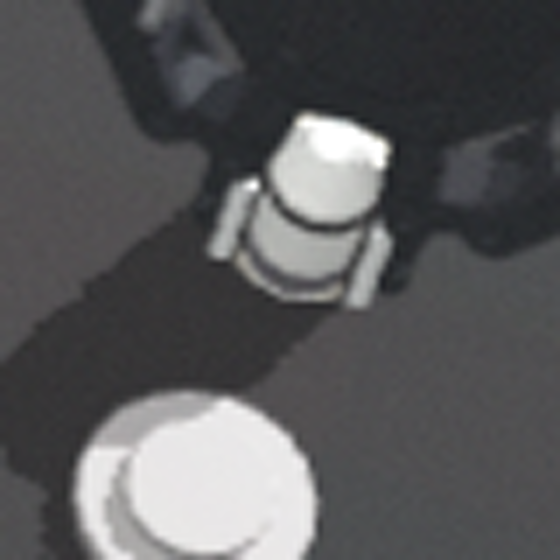

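The objective is held upright between the pads, with its foot at z=0.144, i.e. TCP+0.024. For the tray floor at 0.008, contact should come at TCP ≈ -0.0155. Carry to the tray.

```bash
python3 -m crank '[[[15,-8,13,0,-0.1,-0.3,0.2],[15,-14,23,0,0,0,0],[15,-16,26,0,0,0,0],[15,-16,26,0,0,0,0],[15,-16,26,0,0,0,0]]]'; python3 -m crank '[[[15,-16,26,0,0,0,0],[15,-16,26,0,0,0,0],[15,-16,26,0,0,0,0],[15,-14,23,0,0,0,0],[15,-10,17,0,0,0,0]]]'; python3 -m crank '[[[15,-6,8,0,0,0,0],[15,0,0,0,0,0,0],[15,0,0,0,0,0,0]]]'; python3 - <<'E'
from h import *
s=manip.state(); print(s['clock'],s['eef_pos'],s['wrist_force'],s['width'],err(s,[.487,-.010,.03]))
w=cam('wrist'); P,_=captop(w); m=(P[...,2]<.016)&(P[...,2]>.004)&(w['pixels'].min(2)>100)&(np.hypot(P[...,0]-.487,P[...,1]+.01)<.12)
q=P[m]; print('tray',len(q),q.min(0).round(4),q.max(0).round(4),((np.percentile(q,.2,axis=0)+np.percentile(q,99.8,axis=0))/2).round(4))
r=cv2.minAreaRect((q[:,:2]*1000).astype(np.float32)); print(r)
E
```

```text
clock: 18.63
eef_pos: [0.5746, 0.1481, 0.1139]
ee_rot: [[1.0, 0.011, -0.003], [0.011, -1.0, 0.005], [-0.003, -0.005, -1.0]]
wrist_force: [0.8, 0.3, -1.3]
width: 0.025
clock: 19.05
eef_pos: [0.4931, 0.0214, 0.1089]
ee_rot: [[1.0, 0.011, -0.016], [0.011, -1.0, 0.001], [-0.016, -0.002, -1.0]]
wrist_force: [-0.4, 0.5, -1.7]
width: 0.0249
clock: 19.3
eef_pos: [0.4824, 0.0083, 0.1074]
ee_rot: [[1.0, 0.003, -0.022], [0.003, -1.0, -0.001], [-0.022, 0.0, -1.0]]
wrist_force: [0.5, -0.4, -0.7]
width: 0.0244
19.3 [0.48238332 0.00834757 0.10735601] [ 0.51642108 -0.35549331 -0.68339256] 0.024432585007010454 (array([ 6.3, 18.3, 77.2]), array([0.03, 1.29, 0.18]))
tray 23371 [ 0.425  -0.0708  0.0044] [0.5476 0.0513 0.015 ] [ 0.4871 -0.0094  0.0103]
((486.4269714355469, -9.482929229736328), (120.70681762695312, 120.57219696044922), 88.85157012939453)
```

The tray centre from the wrist view is (0.4865,-0.0095), in agreement. Correct position and tilt on the way down.

```bash
python3 -m crank '[[[15,3,8,5,0,0.7,0],[15,3,7,10,0,0.5,0],[15,0,3,12,0,0.1,0.1],[15,0,0,10,0,0,0],[15,0,0,0,0,0,0]]]';python3 -m crank '[[[15,0,0,0,0,0,0]]]'; python3 - <<'E'
from h import *
s=manip.state(); print(s['clock'],s['eef_pos'],s['wrist_force'],s['width'],err(s,[.4885,-.0095,-.0155]))
E
```

```text
clock: 19.77
eef_pos: [0.4957, -0.0008, 0.0687]
ee_rot: [[1.0, 0.014, 0.009], [0.014, -1.0, 0.004], [0.009, -0.004, -1.0]]
wrist_force: [0.7, -0.8, -0.6]
width: 0.0247
clock: 19.85
eef_pos: [0.4964, 0.0006, 0.0683]
ee_rot: [[1.0, 0.016, 0.008], [0.016, -1.0, 0.005], [0.009, -0.004, -1.0]]
wrist_force: [-0.3, -0.1, -1.1]
width: 0.0247
19.85 [0.49640605 0.00063058 0.06834372] [-0.26567992 -0.08670907 -1.06906639] 0.024692541321368076 (array([-8.8, 10.4, 83.7]), array([-0.26, -0.49,  0.94]))
```

```bash
python3 -m crank '[[[15,-4,5,4,-0.1,-0.2,0.4],[15,-3,4,8,-0.1,-0.2,0.3],[15,0,0,10,0,0,0],[15,0,0,0,0,0,0],[15,0,0,0,0,0,0]]]'; python3 - <<'E'
from h import *
s=manip.state(); print(s['clock'],s['eef_pos'],s['wrist_force'],s['width'],err(s,[.4885,-.0095,-.0155]))
E
```

```text
clock: 20.27
eef_pos: [0.4912, -0.0065, 0.0451]
ee_rot: [[1.0, 0.007, 0.004], [0.007, -1.0, 0.002], [0.004, -0.002, -1.0]]
wrist_force: [-0.6, -0.1, -1.1]
width: 0.0252
20.2667 [ 0.49121281 -0.00647344  0.04513119] [-0.61579562 -0.0665043  -1.06407851] 0.025211466979581192 (array([-3. ,  3.1, 60.6]), array([-0.1 , -0.22,  0.41]))
```

```bash
python3 -m crank '[[[15,-2,2,8,-0.1,-0.2,0.3],[15,0,1,12,0,0,0],[15,0,0,12,0,0,0],[15,0,0,8,0,0,0],[15,0,0,0,0,0,0]]]'; python3 -m crank '[[[15,0,0,0,0,0,0]]]'; python3 - <<'E'
from h import *
s=manip.state(); print(s['clock'],s['eef_pos'],s['wrist_force'],s['width'],err(s,[.4885,-.0095,-.0155]))
E
```

```text
clock: 20.68
eef_pos: [0.49, -0.0101, 0.003]
ee_rot: [[1.0, 0.0, 0.002], [0.0, -1.0, -0.0], [0.002, 0.0, -1.0]]
wrist_force: [0.3, -0.7, -1.4]
width: 0.0252
clock: 20.77
eef_pos: [0.4897, -0.0102, 0.0026]
ee_rot: [[1.0, 0.0, 0.001], [0.0, -1.0, -0.0], [0.001, 0.0, -1.0]]
wrist_force: [-0.3, -0.1, -1.1]
width: 0.0249
20.7667 [ 0.48974065 -0.01017815  0.00255806] [-0.26865652 -0.12994193 -1.11631815] 0.024884693146724965 (array([-1.3, -0.7, 18.1]), array([ 0.03, -0.08,  0.  ]))
```

Aligned to about 1 mm and level. Lower gently.

```bash
python3 -m crank '[[[15,-1,-0.5,5,0,0,0],[15,0,0,5,0,0,0],[15,0,0,3,0,0,0],[15,0,0,2,0,0,0]]]'; python3 -m crank '[[[15,0,0,1,0,0,0]]]'; python3 -m crank '[[[15,0,0,0.7,0,0,0]]]'
```

```text
clock: 21.1
eef_pos: [0.4898, -0.0096, -0.0124]
ee_rot: [[1.0, 0.0, 0.004], [0.0, -1.0, -0.0], [0.004, 0.0, -1.0]]
wrist_force: [-0.4, -0.0, -0.8]
width: 0.0247
clock: 21.18
eef_pos: [0.4898, -0.0096, -0.0137]
ee_rot: [[1.0, -0.0, 0.004], [-0.0, -1.0, -0.0], [0.004, 0.0, -1.0]]
wrist_force: [-0.7, -0.4, -0.7]
width: 0.0246
clock: 21.27
eef_pos: [0.4898, -0.0096, -0.0145]
ee_rot: [[1.0, 0.0, 0.004], [0.0, -1.0, -0.0], [0.004, 0.0, -1.0]]
wrist_force: [-0.6, 0.4, -0.7]
width: 0.0248
```

```bash
python3 -m crank '[[[15,0,0,0.7,0,-0.1,0]]]'; python3 -m crank '[[[15,0,0,0.7,0,-0.1,0]]]'; python3 -m crank '[[[15,0,0,0.7,0,0,0]]]' |grep -v rot
```

```text
clock: 21.35
eef_pos: [0.4898, -0.0096, -0.0152]
ee_rot: [[1.0, 0.0, 0.002], [0.0, -1.0, -0.0], [0.002, 0.0, -1.0]]
wrist_force: [0.3, 0.3, -1.0]
width: 0.0249
clock: 21.43
eef_pos: [0.4899, -0.0096, -0.0158]
ee_rot: [[1.0, 0.0, 0.001], [0.0, -1.0, -0.0], [0.001, 0.0, -1.0]]
wrist_force: [0.5, 0.1, -0.8]
width: 0.025
clock: 21.52
eef_pos: [0.4899, -0.0096, -0.0159]
wrist_force: [-2.8, -0.6, 14.9]
width: 0.0247
```

Touchdown is at TCP -0.0159, as predicted, with about 15 N. Ease off, release, then rise straight up.

```bash
python3 -m crank '[[[15,0,0,-0.3,0,0,0],[15,0,0,0,0,0,0]]]'; python3 -m crank '[[[30,0,0,0,0,0,0],[40,0,0,0,0,0,0],[50,0,0,0,0,0,0],[60,0,0,0,0,0,0],[60,0,0,0,0,0,0]]]'; python3 - <<'E'
from h import *
s=manip.state(); print(s['clock'],s['eef_pos'],s['wrist_force'],s['width'],err(s,[.4885,-.0095,.12]))
E
python3 -m crank '[[[60,0,0,-6,0,0,0],[60,0,0,-10,0,0,0],[60,0,0,-15,0,0,0],[60,0,0,-20,0,0,0],[60,0,0,-20,0,0,0]]]'; python3 -m crank '[[[60,0,0,-30,0,0,0],[60,0,0,-30,0,0,0],[60,0,0,-30,0,0,0],[60,0,0,-30,0,0,0],[60,0,0,0,0,0,0]]]'
```

```text
clock: 21.68
eef_pos: [0.4903, -0.0096, -0.0151]
ee_rot: [[1.0, -0.0, 0.001], [-0.0, -1.0, -0.0], [0.001, 0.0, -1.0]]
wrist_force: [-0.1, -0.4, -0.9]
width: 0.0246
clock: 22.1
eef_pos: [0.491, -0.0096, -0.0149]
ee_rot: [[1.0, -0.0, 0.003], [-0.0, -1.0, -0.0], [0.003, 0.0, -1.0]]
wrist_force: [-0.2, 0.0, 0.5]
width: 0.06
22.1 [ 0.49098828 -0.00960349 -0.01487802] [-0.23285471  0.01112056  0.49451699] 0.05998880834732849 (array([-2.100e+00, -1.000e-01, -1.349e+02]), array([ 0.02, -0.15, -0.  ]))
clock: 22.52
eef_pos: [0.4875, -0.0096, 0.0573]
ee_rot: [[1.0, -0.0, -0.006], [-0.0, -1.0, -0.0], [-0.006, 0.0, -1.0]]
wrist_force: [0.3, -0.2, 0.6]
width: 0.06
clock: 22.93
eef_pos: [0.4885, -0.0099, 0.1901]
ee_rot: [[1.0, -0.001, 0.001], [-0.001, -1.0, 0.0], [0.001, -0.0, -1.0]]
wrist_force: [1.2, -0.2, -1.1]
width: 0.06
```

```bash
python3 - <<'E'
from h import *
w=cam('wrist'); P,_=captop(w); s=manip.state(); print(s['clock'],s['eef_pos'])
D=np.hypot(P[...,0]-.487,P[...,1]+.01)<.04
for lo,hi in((.056,.07),(.042,.056),(.02,.042)):
    x=P[D&(P[...,2]>lo)&(P[...,2]<hi)]
    if len(x): print(lo,len(x),x[:,2].max().round(4),((x.min(0)+x.max(0))/2).round(4),np.ptp(x,0).round(3))
m=(P[...,2]<.016)&(P[...,2]>.004)&(w['pixels'].min(2)>100)&(np.hypot(P[...,0]-.487,P[...,1]+.01)<.12)
print('tray',cv2.minAreaRect((P[m][:,:2]*1000).astype(np.float32)))
b=cam('scene'); save(b,'x8.png')
E
```

```text
22.9833 [ 0.48730323 -0.00974667  0.18822652]
0.056 356 0.0646 [ 0.4887 -0.0084  0.0603] [0.018 0.018 0.009]
0.042 361 0.056 [ 0.4886 -0.0088  0.0492] [0.025 0.026 0.014]
0.02 111 0.0417 [ 0.496  -0.0093  0.0309] [0.011 0.025 0.022]
tray ((486.2044677734375, -9.31667709350586), (120.78651428222656, 121.01033782958984), 88.71138763427734)
```

View pics/x8.png

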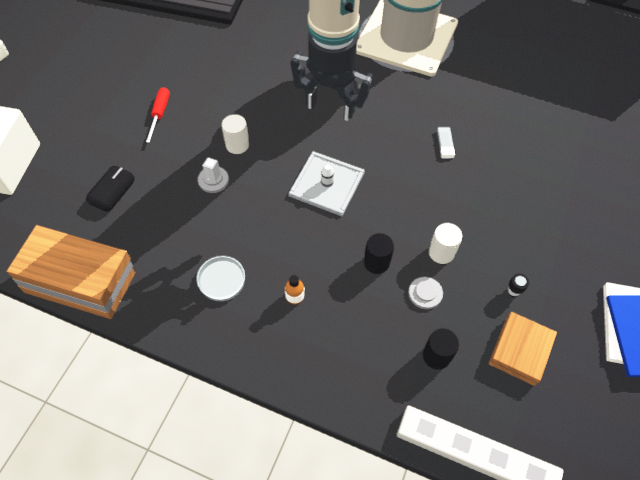

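The objective stands nose up in the tray at (327,176). Both white caps stand on the bench at (235,134) and (445,244), and the prism is still on its base at (210,172). The black caps are where they were. Hand in.

```bash
python3 -m crank '[[[60,0,0,0,0,0,0],[60,0,0,0,0,0,0]]]'; python3 -c "
from plant import manip
print(manip.close_job())"
```

```text
clock: 23.2
eef_pos: [0.4843, -0.0095, 0.1855]
ee_rot: [[1.0, -0.001, -0.008], [-0.001, -1.0, 0.001], [-0.008, -0.001, -1.0]]
wrist_force: [0.4, -0.7, 0.3]
width: 0.06
the job is handed in; nothing more can be done
None
```

The job is done and handed in at about 23 s. Both white caps stand open end down on the bare bench, and the objective stands nose up in the tray, with the gripper well clear above it.

**Last checks**
- **Caps:** each cap's top measured 70.5 mm above the bench (70 expected), centred at (0.468, -0.227) and (0.549, 0.2585). Both are on the robot's side of their bases.
- **Objective:** its top measured 64.6 mm at the highest point, with 62 expected. It is about 2.5 mm from the tray centre. It touched down at about 15 N before I let go.
- **Other things:** the prism is still on its base and the black look-alike caps were not touched.

**What failed or disagreed**
- **Reported TCP height:** the fingertips ended about 30 to 43 mm short of the reported TCP, depending on opening. Two cameras agreed on this, so I used the measured tip height from then on.
- **First cap grasp:** because of that, the first try closed on top of the right cap instead of around it. The reading afterwards was about 7 N, and the cap did not move.
- **First cap set-down:** the wrist force read 46 N with the cap pressed on the bench, because I lowered it slightly too far. That was through the held cap, not the arm or gripper body, and I eased it off before opening.

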